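# Put the scone cutters back in the kit rack in order of size

## Task

The scone lesson is over: put the four round steel cutters back into the wooden kit rack, each standing upright and fully down in the recess cut for its size, so that the set runs in order from smallest to largest and the blue floors show nothing missing. Leave the red kitchen timer and the spice jar beside the rack where they stand.

Things in the scene. Friction and masses are not known exactly. Their poses are not given: they have to be found in the camera images.
- cutter_1: smallest of four round steel scone cutters: upright open ring, 34 mm outside diameter, 30 mm high, 2.5 mm wall, two thin legs, black bar grip above its middle: 36 mm long (cutter's x), 14 wide (y), 14 high, centre 62 mm above the underside; 69 mm high over all, about 65 g. Origin: centre of the underside, z up. Loose on the table, at any yaw. Pinch the bar across its width from above.
- cutter_2: second smallest of four round steel scone cutters: upright open ring, 44 mm outside diameter, 30 mm high, 2.5 mm wall, two thin legs, black bar grip above its middle: 36 mm long (cutter's x), 14 wide (y), 14 high, centre 62 mm above the underside; 69 mm high over all, about 80 g. Origin: centre of the underside, z up. Loose on the table, at any yaw. Pinch the bar across its width from above.
- cutter_3: second largest of four round steel scone cutters: upright open ring, 54 mm outside diameter, 30 mm high, 2.5 mm wall, two thin legs, black bar grip above its middle: 36 mm long (cutter's x), 14 wide (y), 14 high, centre 62 mm above the underside; 69 mm high over all, about 95 g. Origin: centre of the underside, z up. Loose on the table, at any yaw. Pinch the bar across its width from above.
- cutter_4: largest of four round steel scone cutters: upright open ring, 64 mm outside diameter, 30 mm high, 2.5 mm wall, two thin legs, black bar grip above its middle: 36 mm long (cutter's x), 14 wide (y), 14 high, centre 62 mm above the underside; 69 mm high over all, about 110 g. Origin: centre of the underside, z up. Loose on the table, at any yaw. Pinch the bar across its width from above.
- recess_1: smallest of four round blue-floored recesses in a row along the fixed pale wooden rack (288 x 96 mm, 16 high): 42 mm diameter, 10 mm deep, 3 mm chamfer. Origin: centre of the recess floor, 6 mm above the table, z up; y runs along the row. Centres at y = +111, +52, -17, -96 mm of the rack's middle, smallest at +y. Takes the 34 mm cutter with 4 mm to spare all round.
- recess_2: second smallest of four round blue-floored recesses in a row along the fixed pale wooden rack (288 x 96 mm, 16 high): 52 mm diameter, 10 mm deep, 3 mm chamfer. Origin: centre of the recess floor, 6 mm above the table, z up; y runs along the row. Centres at y = +111, +52, -17, -96 mm of the rack's middle, smallest at +y. Takes the 44 mm cutter with 4 mm to spare all round.
- recess_3: second largest of four round blue-floored recesses in a row along the fixed pale wooden rack (288 x 96 mm, 16 high): 62 mm diameter, 10 mm deep, 3 mm chamfer. Origin: centre of the recess floor, 6 mm above the table, z up; y runs along the row. Centres at y = +111, +52, -17, -96 mm of the rack's middle, smallest at +y. Takes the 54 mm cutter with 4 mm to spare all round.
- recess_4: largest of four round blue-floored recesses in a row along the fixed pale wooden rack (288 x 96 mm, 16 high): 72 mm diameter, 10 mm deep, 3 mm chamfer. Origin: centre of the recess floor, 6 mm above the table, z up; y runs along the row. Centres at y = +111, +52, -17, -96 mm of the rack's middle, smallest at +y. Takes the 64 mm cutter with 4 mm to spare all round.
- timer: kitchen timer, red knob on a white base, 68 mm diameter, 57 mm high, standing loose to the right of the work; origin: centre of the underside. Leave it alone.
- spice_jar: glass spice jar with a red cap, 41 mm diameter, 105 mm high, standing loose at the left end of the rack, nearest to it of the spice jars; origin: centre of the underside. Leave it alone.

How it is judged:
By the outcome, as a careful person would: the job done as asked, in the order asked, and still so for the second after the job is handed in, with the robot touching nothing.
It also fails if it takes over 96 s, if anything falls off the work surface, if the arm or the gripper's body presses on something with over 40 N, if the wrist force passes 120 N, or if a joint passes its speed limit or range.

## Robot

A 6-joint arm with a two-finger parallel gripper is mounted at the origin on the work surface; the furniture and walls round the work are solid. World frame = base frame: x ahead of the robot, y to its left, z up, the work surface at z = 0. Lengths are in m, angles in rad, forces in N, time in s.
With the tool pointing down it reaches from about 0.3 to 0.75 m from the base axis. Payload 8.5 kg.
Tool frame: the origin (TCP) lies between the finger pads; the fingertips stand 25 mm ahead of it and the grasp point (between the pads) lies 6 mm ahead of it; z points along the fingers, y is the line along which they close (so a half turn about z gives the same grasp; the last joint's range is limited). The gripper opens to 88 mm and grips with 3 to 60 N. Pads are 18 mm wide; open, the fingers measure 123 mm over their backs; the gripper's body (75 mm by 187 mm) begins 45 mm behind the grasp point.
Start: joints at [0.929, 0.381, 1.297, -0, 1.464, -0.215], TCP at [0.228, 0.501, 0.264] pointing down, gripper open.
Joint ranges: [-3.11, 3.11], [-0.89, 2.33], [0.22, 2.48], [-1.42, 4.56], [0.17, 2.85], [-2.88, 2.88]. Speed limits (rad/s): [2.39, 2.39, 3.14, 3.14, 3.14, 3.14].

## Interface

Orientations are given as a unit quaternion [w, x, y, z].
In Python, from station import env gives the robot as it stands.
- The arm moves only by the tool carry_out, never from a script. Its argument "series" is a list that holds one entry, the list of rows, each a list of 7 numbers: the shift along the tool's x, y, z in mm, then the turn, a rotation vector about the tool's x, y, z in rad, then the opening, from 0 (shut) to 1 (fully open). A call has 1 to 10 rows; each row shifts and turns the commanded pose from where the row before left it, along the tool's axes as they then stand; what a row does not reach is not made up. A row lasts 1/10 s, in which the tool goes at most 50 mm and 8.59 degrees, less where a joint would pass 70% of its speed; a pose out of reach is approached as far as the arm can. A call is refused whole if a number of a shift passes 50 or a number of a turn 0.15, either way. A call with a gripper value outside its range is refused whole. The fingers move at their own pace and stop on an object; "force" is the grip in N (left out, the last holds). Time passes only in rows, so rows that do not move let the fingers close. It gives the time, the measured TCP pose, the force, the opening and the grip force at its end, in the units of the state.
- env.state(): the state, without advancing time (a new reading comes with each control period).
- env.grab_frame(name): name is "scene" or "top" or "wrist"; returns a dict with "color" (384x512x3 uint8, red, green, blue), "depth" (384x512 float32, m along the optical axis (not along the pixel's ray), 0 where there is no reading), "fx", "fy", "cx", "cy" (pixels), "R" (3x3) and "t" (3): a world point X has camera coordinates R X + t. Camera axes: x right, y down, z forward; pixel columns grow to the right and rows downward; lengths in m; the calibration is good to about 2 mm. A picture is of the moment at which its call begins.
- env.job_done(): hands the job in; it is judged then, once.
The state is a dict: "time": time; "joints": joint angles; "joint_velocities": joint speeds; "joint_efforts": joint torques, N m; "eef_pos": TCP position; "tool_rot": TCP orientation; "force": force on the tool from outside, world axes, zero at the start; "ft_torque": the same for the moment, N m; "gripper_width": finger opening in m; "grasp_force": force on a finger pad.
Only numpy, scipy, OpenCV 4.12 (cv2) and the standard library are available. Lean on these libraries where they do the work, as an engineer would, in place of code of your own. Each camera call takes 0.05 s, during which the arm holds its last target. There are 200 camera calls.

## Working session

There is one attempt and no reset: what is moved stays moved. The work goes in short steps, Python scripts to look and compute and a tool call to move; the robot and the scene stay as the last step left them, time stands still between calls to the robot, and variables do not carry over. Pictures are saved under pics/ and viewed, at most 14 in all, crops included, and the job is handed in when it is done.

Besides the shell and the picture viewer there is one more tool, called after "Emit:" as name([rows], argument=value, ...), one row to a line, values as JSON. carry_out: Moves the arm, as the interface text tells. Its arguments: {"type":"object","properties":{"series":{"type":"array"},"force":{"type":"number"}},"required":["series"]}

```bash
mkdir -p pics; cat > h.py <<'E'
import numpy as np,cv2
from station import env
def grab(n,f=None):
    d=env.grab_frame(n)
    if f: cv2.imwrite('pics/'+f,d['color'][:,:,::-1])
    return d
def world(d):
    h,w=d['depth'].shape; v,u=np.mgrid[:h,:w]; z=d['depth']
    P=np.stack([(u-d['cx'])/d['fx']*z,(v-d['cy'])/d['fy']*z,z],-1)
    return (P-d['t'])@d['R']
E
python3 - <<'E'
from h import *
s=env.state(); print({k:np.round(v,3) for k,v in s.items()})
a=grab('top','top.png'); b=grab('scene','scene.png')
np.savez('top.npz',**a); np.savez('scene.npz',**b)
print(a['R'],a['t'])
E
```

```text
{'time': np.float64(0.0), 'joints': array([ 0.929,  0.381,  1.298,  0.   ,  1.464, -0.215]), 'joint_velocities': array([-0.   ,  0.001,  0.001,  0.001, -0.003, -0.   ]), 'joint_efforts': array([-1.0000e-03, -4.3793e+01, -2.2456e+01,  7.1000e-02,  3.5000e-02,
       -0.0000e+00]), 'eef_pos': array([0.228, 0.5  , 0.263]), 'tool_rot': array([-0.   ,  0.212,  0.977, -0.001]), 'force': array([ 0.46 , -0.271,  0.115]), 'ft_torque': array([ 0.025, -0.019,  0.001]), 'grasp_force': np.float64(0.0), 'gripper_width': np.float64(0.088)}
[[ 0.01899918 -0.99927346  0.03303911]
 [-0.98485103 -0.02440115 -0.17167713]
 [ 0.17235859 -0.02927688 -0.9845991 ]] [-0.17929461  0.53311063  0.84310914]
```

View pics/top.png

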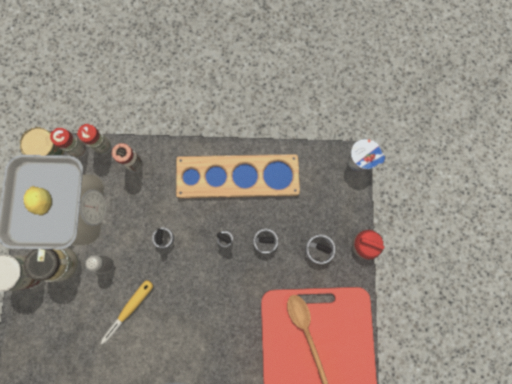

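View pics/scene.png

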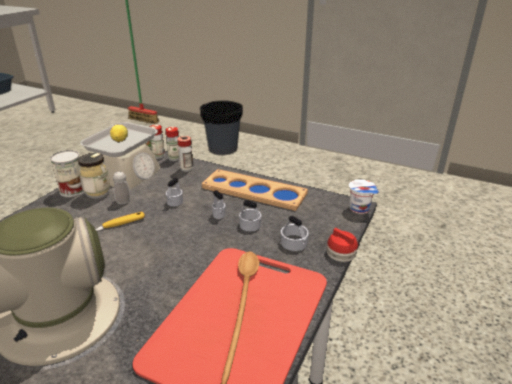

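The top view shows the rack at (178-299, 155-198) with its blue recesses at (191,176), (216,176), (245,175) and (278,175). The cutters are near (162,238), (225,240), (265,241) and (321,249), the timer is at (369,244), and the nearest jar is at (124,153).

```bash
cat > a.py <<'E'
from h import *
d=dict(np.load('top.npz')); W=world(d); c=d['color'].astype(int)
blue=(c[...,2]>c[...,0]+50)&(c[...,2]>c[...,1]+30)
n,l,s,ce=cv2.connectedComponentsWithStats(blue.astype(np.uint8))
for i in range(1,n):
    if s[i,4]>60: m=l==i; print('blue',ce[i],s[i,4],np.median(W[m],0).round(4), W[m].mean(0).round(4))
for u,v in [(162,238),(225,240),(265,241),(321,249),(369,244),(124,153)]:
    sl=np.s_[v-20:v+20,u-20:u+20]; w=W[sl]; cc=c[sl]
    z=w[...,2]; m=(z>.05)&(z<.08)&(cc.max(-1)<90); p=w[m]
    m2=(z>.012)&(z<.09); q=w[m2]
    print(u,v,len(p),len(q),'z',np.percentile(z,[1,50,99]).round(3))
    if len(p)>5:
        (cx,cy),(a,b),t=cv2.minAreaRect((p[:,:2]*1000).astype(np.float32)); e,V=np.linalg.eigh(np.cov(p[:,:2].T))
        print('  bar',p.mean(0).round(4),(round(cx,1),round(cy,1)),(a,b),'yaw',np.degrees(np.arctan2(V[1,1],V[0,1])).round(1),'ext q',q.min(0).round(3),q.max(0).round(3))
E
python3 a.py
python3 -c "
import cv2;i=cv2.imread('pics/top.png')[130:280,100:400];cv2.imwrite('pics/t2.png',cv2.resize(i,(800,400),interpolation=2))"
```

```text
blue [374.43243243 162.5045045 ] 111 [ 0.6145 -0.4338  0.0708] [ 0.611  -0.4288  0.0863]
blue [277.4923339  175.12776831] 587 [ 0.5946 -0.2185  0.0069] [ 0.5939 -0.219   0.0099]
blue [244.51643192 175.68544601] 426 [ 0.5911 -0.1406  0.0064] [ 0.5908 -0.14    0.0086]
blue [215.55290102 176.12627986] 293 [ 0.5885 -0.0712  0.0065] [ 0.5876 -0.0711  0.0096]
blue [190.78977273 176.52272727] 176 [ 0.5865 -0.0121  0.0063] [ 0.5858 -0.0119  0.0064]
162 238 105 235 z [-0.003  0.001  0.07 ]
  bar [0.4373 0.0409 0.0675] (436.9, 41.8) (34.072410583496094, 14.425202369689941) yaw -179.3 ext q [0.415 0.02  0.012] [0.459 0.064 0.073]
225 240 92 158 z [-0.003  0.     0.07 ]
  bar [ 0.4378 -0.098   0.0681] (437.6, -98.8) (35.345176696777344, 13.547771453857422) yaw 60.9 ext q [ 0.422 -0.115  0.017] [ 0.454 -0.081  0.071]
265 241 105 253 z [-0.003  0.001  0.07 ]
  bar [ 0.435  -0.191   0.0679] (435.1, -190.7) (13.198774337768555, 34.591434478759766) yaw 87.6 ext q [ 0.408 -0.221  0.013] [ 0.462 -0.165  0.073]
321 249 102 337 z [-0.003  0.001  0.071]
  bar [ 0.4192 -0.3163  0.0679] (419.2, -317.7) (35.02333068847656, 13.58824348449707) yaw 68.1 ext q [ 0.388 -0.35   0.012] [ 0.451 -0.286  0.073]
369 244 0 751 z [-0.726  0.003  0.059]
124 153 28 314 z [-0.722  0.002  0.108]
  bar [0.6042 0.1082 0.0573] (606.3, 108.9) (7.935802459716797, 31.70033836364746) yaw 151.8 ext q [0.592 0.103 0.012] [0.671 0.193 0.09 ]
```

View pics/t2.png

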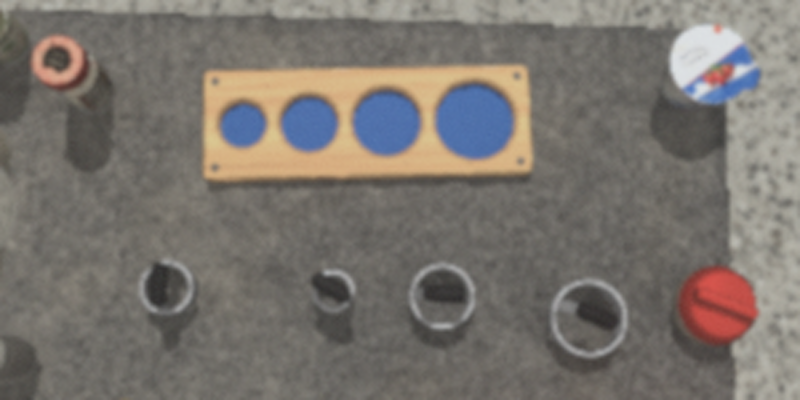

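Cutters 2, 1, 3 and 4 run left to right. A red-capped jar stands at (60,62) in the crop. I'll check for tall obstacles along the start path and write a motion helper.

```bash
cat >> h.py <<'E'
from scipy.spatial.transform import Rotation as Ro
def go(x,y,z,psi_deg):
    s=env.state(); q=s['tool_rot']; M=Ro.from_quat([q[1],q[2],q[3],q[0]]).as_matrix()
    psi=np.arctan2(M[1,1],M[0,1]); p=np.radians(psi_deg)
    dt=-((p-psi+np.pi)%(2*np.pi)-np.pi)
    d=np.array([x,y,z])-s['eef_pos']
    T=np.array([[-np.sin(p),np.cos(p),0],[np.cos(p),np.sin(p),0],[0,0,-1]])
    print('t',round(float(s['time']),2),'eef',s['eef_pos'].round(4),'psi',np.degrees(psi).round(1),'turn',round(dt,3),'shift after turn mm',(T@d*1000).round(1),'| from now-frame',(M.T@d*1000).round(1),'tilt',(M[:2,2]).round(4),'w',s['gripper_width'].round(4),'F',s['force'].round(1))
E
python3 - <<'E'
from h import *
for n in ['scene','top']:
    d=dict(np.load(n+'.npz')); W=world(d); ok=d['depth']>0
    m=ok&(W[...,2]>.13)&(np.hypot(W[...,0],W[...,1])<.9)&(W[...,0]>-.1)
    g={}
    for p in W[m]: k=(round(p[0]*10)/10,round(p[1]*10)/10); g[k]=max(g.get(k,0),p[2])
    print(n,{k:round(v,2) for k,v in sorted(g.items())})
go(.4376,-.0985,.20,-29.1)
E
```

```text
scene {(-0.1, -0.1): np.float64(0.17), (-0.1, 0.0): np.float64(0.22), (0.0, -0.1): np.float64(0.22), (0.0, 0.0): np.float64(0.22), (0.0, 0.1): np.float64(0.21), (0.1, -0.1): np.float64(0.2), (0.1, 0.0): np.float64(0.21), (0.4, 0.2): np.float64(0.13), (0.4, 0.3): np.float64(0.13), (0.5, 0.2): np.float64(0.15), (0.5, 0.3): np.float64(0.16)}
top {(0.5, 0.2): np.float64(0.15), (0.5, 0.3): np.float64(0.16), (0.6, 0.3): np.float64(0.13)}Traceback (most recent call last):
  File "<stdin>", line 8, in <module>
  File "h.py", line 18, in go
    print('t',round(float(s['time']),2),'eef',s['eef_pos'].round(4),'psi',np.degrees(psi).round(1),'turn',round(dt,3),'shift after turn mm',(T@d*1000).round(1),'| from now-frame',(M.T@d*1000).round(1),'tilt',(M[:2,2]).round(4),'w',s['gripper_width'].round(4),'F',s['force'].round(1))
                                                                                                                                                                                                                                       ^^^^^^^^^^^^^^^^^^^^^^^^
AttributeError: 'float' object has no attribute 'round'
```

```bash
sed -i "s/s\['gripper_width'\].round(4)/round(float(s['gripper_width']),4)/" h.py
```

Emit:
carry_out([
  [[0,0,0,0,0,0.15,0.5],[0,0,0,0,0,0.15,0.5],[0,0,0,0,0,0.15,0.5],[0,0,0,0,0,0.15,0.5],[0,0,0,0,0,0.15,0.5],[0,0,0,0,0,0.15,0.5],[0,0,0,0,0,0.15,0.5],[0,0,0,0,0,0.15,0.5],[0,0,0,0,0,0.15,0.5],[0,0,0,0,0,0.15,0.5]],
], force=20)

```text
time: 1.1
eef_pos: [0.2276, 0.5005, 0.2634]
tool_rot: [0.0, 0.823, 0.568, -0.0]
force: [-0.1, 1.0, -0.0]
gripper_width: 0.044
grasp_force: 0.0
```

Emit:
carry_out([
  [[0,0,0,0,0,0.15,0.5],[-28,32,0,0,0,0,0.5],[-28,32,0,0,0,0,0.5],[-28,32,0,0,0,0,0.5],[-28,32,0,0,0,0,0.5],[-28,32,0,0,0,0,0.5],[-28,32,0,0,0,0,0.5],[-28,32,0,0,0,0,0.5],[-28,32,0,0,0,0,0.5],[0,0,0,0,0,0,0.5]],
])

```text
time: 2.1
eef_pos: [0.3444, 0.1772, 0.2636]
tool_rot: [0.0, 0.863, 0.505, -0.0]
force: [0.1, 0.8, -0.0]
gripper_width: 0.0444
grasp_force: 0.0
```

```bash
python3 - <<'E'
from h import *
go(.4376,-.0985,.20,-29.1)
E
```

```text
t 2.1 eef [0.3444 0.1772 0.2636] psi -29.3 turn -0.004 shift after turn mm [-195.6  215.6   63.6] | from now-frame [-194.6  216.4   63.9] tilt [-0.0001 -0.0009] w 0.0444 F [ 0.1  0.8 -0. ]
```

Emit:
carry_out([
  [[-28,31,9,0,0,0,0.5],[-28,31,9,0,0,0,0.5],[-28,31,9,0,0,0,0.5],[-28,31,9,0,0,0,0.5],[-28,31,9,0,0,0,0.5],[-28,31,9,0,0,0,0.5],[-28,31,9,0,0,0,0.5],[0,0,0,0,0,0,0.5]],
])

```text
time: 2.9
eef_pos: [0.439, -0.099, 0.1994]
tool_rot: [-0.0, 0.862, 0.506, -0.0]
force: [-0.0, 0.0, 0.1]
gripper_width: 0.0438
grasp_force: 0.0
```

```bash
python3 - <<'E'
from h import *
d=grab('wrist','w1.png'); np.savez('w1.npz',**d)
go(.4376,-.0985,.20,-29.1); W=world(d);c=d['color']
m=(W[...,2]>.056)&(W[...,2]<.075)&(d['depth']>0)&(c.max(-1)<90)
n,l,s,ce=cv2.connectedComponentsWithStats(m.astype(np.uint8))
for i in range(1,n):
    if s[i,4]>150:
        p=W[l==i]; e,V=np.linalg.eigh(np.cov(p[:,:2].T)); print(s[i],p.mean(0).round(4),cv2.minAreaRect((p[:,:2]*1000).astype(np.float32)),np.degrees(np.arctan2(V[1,1],V[0,1])).round(1))
E
```

```text
t 2.95 eef [ 0.4381 -0.0969  0.1999] psi -29.1 turn -0.001 shift after turn mm [-1.6  0.3 -0.1] | from now-frame [-1.6  0.3 -0.1] tilt [-0.0016  0.001 ] w 0.0439 F [ 0.2  0.1 -0.4]
[119   0  51  26 837] [0.4348 0.0424 0.0676] ((437.8107604980469, 44.232147216796875), (14.188338279724121, 33.75252914428711), 86.82888793945312) 168.4
[238 158  19  45 736] [ 0.4394 -0.0941  0.068 ] ((438.8197937011719, -94.99395751953125), (34.196746826171875, 13.88709545135498), 60.818546295166016) 60.3
[285 255  19  38 331] [ 0.4344 -0.1811  0.0674] ((432.23974609375, -185.63206481933594), (33.216922760009766, 11.471604347229004), 70.89036560058594) 77.8
```

View pics/w1.png

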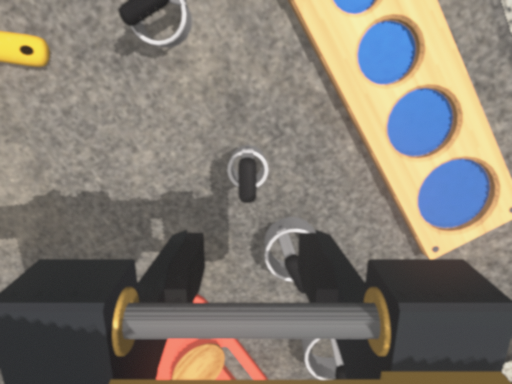

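The wrist view shows cutter 1's bar at (247,180) below the tool, and recesses 4, 3 and 2 at (457,195), (422,122) and (388,52). I'll compare the same-camera differences.

```bash
cat > rel.py <<'E'
from h import *
def rec(d):
    # recess rims: blue pixels projected onto floor plane z=.006 by ray, corrected: mask boundary = rim circle partly; use the rack's top rim via ellipse hull
    c=d['color'].astype(int); C=-d['R'].T@d['t']
    b=((c[...,2]>c[...,0]+50)&(c[...,2]>c[...,1]+30)).astype(np.uint8)
    n,l,s,ce=cv2.connectedComponentsWithStats(b)
    for i in range(1,n):
        if s[i,4]<150: continue
        v,u=np.nonzero(l==i); r=np.stack([(u-d['cx'])/d['fx'],(v-d['cy'])/d['fy'],np.ones(len(u))],1)@d['R']
        P=C+r*((.006-C[2])/r[:,2])[:,None]
        (x,y),(a,b2),t=cv2.minAreaRect((P[:,:2]*1000).astype(np.float32))
        A=len(u) ; print(s[i],'floor mean',(P.mean(0)[:2]*1000).round(1),'rect',(round(x,1),round(y,1)),round(a,1),round(b2,1),'viewslope',((P.mean(0)-C)[:2]/(C[2]-.006)).round(3))
for f in ['top','w1']: print(f); rec(dict(np.load(f+'.npz')))
E
python3 rel.py
```

```text
top
[264 162  28  27 587] floor mean [ 594.8 -219.4] rect (595.3, -219.4) 64.2 65.4 viewslope [ 0.23  -0.085]
[233 165  24  23 426] floor mean [ 591.3 -140. ] rect (590.7, -140.0) 54.1 55.3 viewslope [0.226 0.002]
[206 167  20  19 293] floor mean [588.4 -70.7] rect (588.8, -70.6) 44.1 45.5 viewslope [0.223 0.077]
[184 170  15  14 176] floor mean [585.9 -11.8] rect (586.0, -12.2) 31.8 33.5 viewslope [0.22  0.141]
w1
[334   0  40  13 382] floor mean [579.3 -22. ] rect (578.6, -22.5) 8.9 31.8 viewslope [0.322 0.031]
[ 358   21   57   63 2779] floor mean [588.5 -68.5] rect (588.3, -69.0) 49.0 47.9 viewslope [ 0.351 -0.117]
[ 388   89   64   67 3307] floor mean [ 591.9 -137.9] rect (591.9, -138.3) 58.8 56.3 viewslope [ 0.362 -0.337]
[ 419  159   70   68 3633] floor mean [ 595.7 -217.5] rect (595.7, -217.6) 67.6 65.2 viewslope [ 0.374 -0.59 ]
```

Emit:
carry_out([
  [[0,0,22,0,0,0,0.5],[0,0,22,0,0,0,0.5],[0,0,22,0,0,0,0.5],[0,0,22,0,0,0,0.5],[0,0,22,0,0,0,0.5],[0,0,21,0,0,0,0.5],[0,0,0,0,0,0,0.1],[0,0,0,0,0,0,0.1],[0,0,0,0,0,0,0.1],[0,0,0,0,0,0,0.1]],
], force=25)

```text
time: 3.95
eef_pos: [0.4382, -0.0959, 0.0707]
tool_rot: [0.001, 0.861, 0.508, 0.001]
force: [-0.3, 0.5, 0.3]
gripper_width: 0.0139
grasp_force: 0.2
```

```bash
python3 - <<'E'
from h import *
go(.4382+.147,-.097+.0864,.068,-29.1); print(env.state()['grasp_force'])
E
```

```text
t 3.95 eef [ 0.4382 -0.0959  0.0707] psi -29.0 turn 0.002 shift after turn mm [146.   87.    2.7] | from now-frame [145.8  87.3   2.9] tilt [ 0.0017 -0.0008] w 0.0139 F [-0.3  0.5  0.3]
0.15135040506720543
```

Emit:
carry_out([
  [[0,0,0,0,0,0,0.1],[0,0,-10,0,0,0,0.1],[0,0,-20,0,0,0,0.1],[0,0,-20,0,0,0,0.1],[29,17,0,0,0,0,0.1],[29,17,0,0,0,0,0.1],[29,17,0,0,0,0,0.1],[29,17,0,0,0,0,0.1],[30,19,0,0,0,0,0.1],[0,0,0,0,0,0,0.1]],
])

```text
time: 4.95
eef_pos: [0.5872, -0.0088, 0.1203]
tool_rot: [0.001, 0.861, 0.509, 0.001]
force: [0.4, 0.1, -0.9]
gripper_width: 0.0135
grasp_force: 25.0
```

```bash
python3 - <<'E'
from h import *
go(.5852,-.0106,.076,-29.1); print(env.state()['grasp_force'])
grab('wrist','w2.png')
E
```

```text
t 4.95 eef [ 0.5872 -0.0088  0.1203] psi -28.9 turn 0.004 shift after turn mm [-2.5 -0.9 44.3] | from now-frame [-2.6 -1.  44.3] tilt [ 0.0024 -0.0001] w 0.0135 F [ 0.4  0.1 -0.9]
25.00018081627786
```

View pics/w2.png

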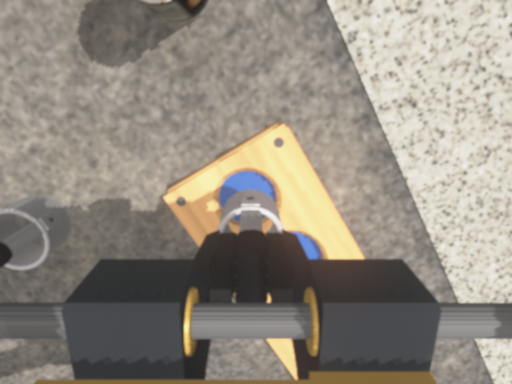

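Wrist view: the ring hangs at (250,210) and recess 1's blue floor is at (247,190), so they're roughly aligned. I'll lower to just above the rim and measure both in the same frame.

Emit:
carry_out([
  [[0,0,15,0,0,0,0.1],[0,0,14,0,0,0,0.1],[0,0,0,0,0,0,0.1],[0,0,0,0,0,0,0.1]],
])

```text
time: 5.4
eef_pos: [0.5842, -0.0109, 0.0914]
tool_rot: [-0.0, 0.862, 0.507, -0.0]
force: [-0.2, -0.2, -0.3]
gripper_width: 0.0138
grasp_force: 25.0
```

```bash
cat > ins.py <<'E'
from h import *
import sys
f=sys.argv[1]; d=grab('wrist',f+'.png'); np.savez(f+'.npz',**d)
s=env.state(); q=s['tool_rot']; M=Ro.from_quat([q[1],q[2],q[3],q[0]]).as_matrix()
W=world(d); T=(W-s['eef_pos'])@M*1000; c=d['color'].astype(int)
print('eef',s['eef_pos'].round(4),'F',s['force'].round(1), 'cam in tool',((-d['R'].T@d['t']-s['eef_pos'])@M*1000).round(0))
# ring points: steel pixels between z 44 and 74 ahead-of-TCP
m=(d['depth']>0)&(T[...,2]>40)&(T[...,2]<72)&(np.hypot(T[...,0],T[...,1])<40)
p=T[m]; print('ring pts',len(p), p.min(0).round(1) if len(p) else '',p.max(0).round(1) if len(p) else '')
rim=p[(p[:,2]<48)]
def circ(p):
    A=np.c_[2*p[:,:2],np.ones(len(p))]; x=np.linalg.lstsq(A,(p[:,:2]**2).sum(1),rcond=None)[0]; return x[:2].round(1),np.sqrt(x[2]+x[0]**2+x[1]**2).round(1)
if len(p)>20: print('ring circle all',circ(p))
b=(c[...,2]>c[...,0]+50)&(c[...,2]>c[...,1]+30)&(d['depth']>0)
n,l,st,ce=cv2.connectedComponentsWithStats(b.astype(np.uint8))
for i in range(1,n):
    if st[i,4]>80: print('blue',st[i],'tool',T[l==i].min(0).round(1),T[l==i].max(0).round(1))
E
python3 ins.py w3
```

```text
eef [ 0.5846 -0.0109  0.0917] F [-0.2  0.8 -0.7] cam in tool [  77.    1. -121.]
ring pts 1082 [-11.8 -16.7  40. ] [18.7 16.6 71.3]
ring circle all (array([1.8, 0. ]), np.float64(15.3))
blue [219 178  62  35 655] tool [ -3.9 -19.7  66.4] [19.3 19.3 87.5]
blue [229 215  11  16 109] tool [-16.7 -13.5  83.8] [-5.5 -6.9 86.7]
blue [262 216   9  14  86] tool [-15.9   7.9  84.1] [-6.3 13.1 86.7]
blue [303 246  23  14 189] tool [-37.1  15.8 -44.6] [35.  50.2 86.8]
```

View pics/w3.png

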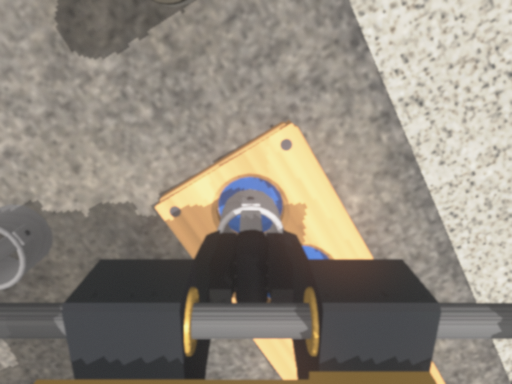

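The ring and recess line up in y. In x the ring sits about 1.5 mm too far, so I'll shift −1.5 and lower.

Emit:
carry_out([
  [[-1.5,0,2,0,0,0,0.1],[0,0,6,0,0,0,0.1],[0,0,5,0,0,0,0.1],[0,0,2,0,0,0,0.1],[0,0,0,0,0,0,0.1]],
])

```text
time: 5.95
eef_pos: [0.5841, -0.0117, 0.0766]
tool_rot: [0.0, 0.862, 0.508, 0.0]
force: [-3.2, 1.0, 9.9]
gripper_width: 0.0137
grasp_force: 25.0
```

Emit:
carry_out([
  [[0,0,0,0,0,0,0.35],[0,0,0,0,0,0,0.35],[0,0,-15,0,0,0,0.35],[0,0,-25,0,0,0,0.4],[0,0,-30,0,0,0,0.5],[0,0,-30,0,0,0,0.5],[-20,0,0,0,0,0,0.5],[-20,0,0,0,0,0,0.5],[0,0,0,0,0,0,0.5]],
])

```text
time: 6.85
eef_pos: [0.5639, -0.0481, 0.1756]
tool_rot: [-0.0, 0.862, 0.507, -0.0]
force: [-0.1, -0.1, 1.1]
gripper_width: 0.0443
grasp_force: 0.0
```

```bash
cat > bars.py <<'E'
from h import *
import sys
f=sys.argv[1]; d=grab(sys.argv[2],f+'.png'); np.savez(f+'.npz',**d); W=world(d);c=d['color']
m=(W[...,2]>.05)&(W[...,2]<.085)&(d['depth']>0)&(c.max(-1)<95)
n,l,s,ce=cv2.connectedComponentsWithStats(m.astype(np.uint8))
for i in range(1,n):
    if s[i,4]>60:
        p=W[l==i]; e,V=np.linalg.eigh(np.cov(p[:,:2].T)); print(s[i],p.mean(0).round(4),'topz',np.percentile(p[:,2],80).round(4),np.round(cv2.minAreaRect((p[:,:2]*1000).astype(np.float32))[0],1),'yaw',np.degrees(np.arctan2(V[1,1],V[0,1])).round(1))
E
python3 bars.py w4 wrist; python3 bars.py t4 top; python3 -c "
from h import *
go(.4374,.043,.15,-90)"
```

```text
[240 110  21  51 888] [ 0.585  -0.0105  0.0742] topz 0.0751 [585.  -11.1] yaw 61.7
[   1  147   53   37 1054] [0.4421 0.0445 0.0674] topz 0.0691 [439.8  44.8] yaw 179.8
[258 237  17   7 109] [ 0.4349 -0.1907  0.0672] topz 0.0697 [ 435.1 -191.3] yaw 87.6
[316 244  16  11 104] [ 0.4191 -0.3166  0.0675] topz 0.0698 [ 419.1 -318.4] yaw 68.3
t 6.95 eef [ 0.5647 -0.0467  0.1755] psi -29.0 turn 1.064 shift after turn mm [-127.3  -89.7   25.5] | from now-frame [  16.6 -154.8   25.6] tilt [-0.0003  0.0003] w 0.044 F [ 0.2  0.8 -0.1]
```

View pics/w4.png

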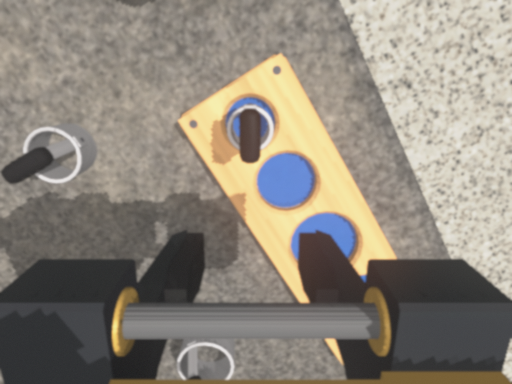

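Cutter 1 is seated: its bar top is at z=0.075, which is 6 mm above its height on the table. It shows at (250,125) in recess 1. Next is cutter 2.

Emit:
carry_out([
  [[0,0,0,0,0,0.15,0.5],[0,0,0,0,0,0.15,0.5],[0,0,0,0,0,0.15,0.5],[0,0,0,0,0,0.15,0.5],[0,0,0,0,0,0.15,0.5],[0,0,0,0,0,0.15,0.5],[0,0,0,0,0,0.15,0.5],[-42,-30,0,0,0,0.014,0.5],[-42,-30,0,0,0,0,0.5],[-43,-30,0,0,0,0,0.5]],
])

```text
time: 7.95
eef_pos: [0.4404, 0.0408, 0.1753]
tool_rot: [-0.0, 1.0, 0.001, -0.0]
force: [0.2, -0.1, 0.8]
gripper_width: 0.0438
grasp_force: 0.0
```

Emit:
carry_out([
  [[0,0,20,0,0,0,0.5],[0,0,0,0,0,0,0.5]],
])

```text
time: 8.15
eef_pos: [0.4407, 0.0406, 0.1547]
tool_rot: [-0.0, 1.0, 0.001, -0.001]
force: [-0.4, 0.4, 0.0]
gripper_width: 0.0444
grasp_force: 0.0
```

```bash
python3 bars.py w5 wrist; python3 -c "
from h import *
go(.438,.0435,.068,-90)"
```

```text
[235 180  21  54 997] [0.4407 0.0447 0.068 ] topz 0.0691 [439.1  44.7] yaw -179.8
t 8.2 eef [0.4419 0.0399 0.1555] psi -89.9 turn 0.002 shift after turn mm [-3.9 -3.6 87.5] | from now-frame [-3.8 -3.6 87.5] tilt [-0.0012  0.0003] w 0.0442 F [ 0.3 -0.8  0.1]
```

Emit:
carry_out([
  [[-2,-3.5,17,0,0,0,0.5],[0,0,20,0,0,0,0.5],[0,0,20,0,0,0,0.5],[0,0,20,0,0,0,0.5],[0,0,10,0,0,0,0.5],[0,0,0,0,0,0,0.1],[0,0,0,0,0,0,0.1],[0,0,0,0,0,0,0.1],[0,0,0,0,0,0,0.1],[0,0,0,0,0,0,0.1]],
])

```text
time: 9.2
eef_pos: [0.44, 0.0428, 0.0693]
tool_rot: [0.0, 1.0, 0.0, 0.001]
force: [0.3, 0.4, 2.9]
gripper_width: 0.0137
grasp_force: 25.0
```

```bash
python3 -c "
from h import *
go(.438+.150,.0435-.1126,.12,-90)"
```

```text
t 9.2 eef [0.44   0.0428 0.0693] psi -90.0 turn 0.001 shift after turn mm [148.  111.9 -50.7] | from now-frame [147.9 112.  -50.5] tilt [ 0.0013 -0.0002] w 0.0137 F [0.3 0.4 2.9]
```

Emit:
carry_out([
  [[0,0,-10,0,0,0,0.1],[0,0,-20,0,0,0,0.1],[0,0,-20,0,0,0,0.1],[0,37,0,0,0,0,0.1],[0,38,0,0,0,0,0.1],[38,37,0,0,0,0,0.1],[38,0,0,0,0,0,0.1],[37,0,0,0,0,0,0.1],[37,0,0,0,0,0,0.1],[0,0,0,0,0,0,0.1]],
])

```text
time: 10.2
eef_pos: [0.5907, -0.0672, 0.1192]
tool_rot: [0.0, 1.0, 0.001, 0.001]
force: [-0.8, 0.3, -0.8]
gripper_width: 0.0137
grasp_force: 25.0
```

Emit:
carry_out([
  [[0,0,14,0,0,0,0.1],[0,0,15,0,0,0,0.1],[0,0,0,0,0,0,0.1],[0,0,0,0,0,0,0.1]],
])

```text
time: 10.6
eef_pos: [0.5872, -0.0669, 0.0905]
tool_rot: [-0.0, 1.0, 0.0, -0.0]
force: [0.0, -0.5, -0.3]
gripper_width: 0.0132
grasp_force: 25.0
```

```bash
python3 ins.py w6
```

```text
eef [ 0.5875 -0.067   0.0907] F [-0.2  0.4 -0.8] cam in tool [  78.   -0. -121.]
ring pts 1274 [-10.8 -39.9  40. ] [21.9 18.5 71.8]
ring circle all (array([-10.4,  -7.5]), np.float64(29.9))
blue [ 440  144   72  104 6025] tool [-27.6 118.9  82.4] [ 40.7 169.7  87.1]
blue [ 318  159   95   87 6329] tool [-26.6  42.3  82.3] [ 31.6 101.3  87.1]
blue [ 217  173   78   50 1192] tool [-10.4 -21.9  67.4] [22.9 27.  86.5]
blue [133 184  36  20 189] tool [  2.9 -75.   82.9] [ 15.8 -52.1  86.4]
blue [143 211  34  22 500] tool [-17.6 -69.1  53.3] [  3.4 -41.9  86.3]
blue [222 213  18  25 269] tool [-20.5 -19.   20.1] [15.7 -5.7 86.2]
blue [261 212  19  27 307] tool [-20.8   6.1  21.3] [10.3 17.8 86.3]
```

View pics/w6.png

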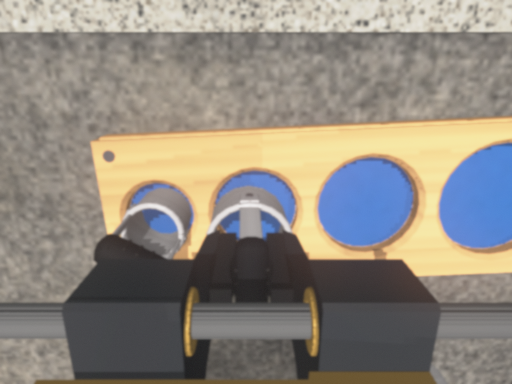

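Recess 2's floor is centred about 2.5 mm to tool +y of the ring (recess columns 217-295, ring 209-293). I'll shift +2.5 in y and lower.

Emit:
carry_out([
  [[0,2.5,2,0,0,0,0.1],[0,0,6,0,0,0,0.1],[0,0,5,0,0,0,0.1],[0,0,2,0,0,0,0.1],[0,0,0,0,0,0,0.1]],
])

```text
time: 11.15
eef_pos: [0.5879, -0.0693, 0.0752]
tool_rot: [-0.0, 1.0, 0.0, 0.0]
force: [-1.2, 1.9, 5.6]
gripper_width: 0.0134
grasp_force: 25.0
```

Emit:
carry_out([
  [[0,0,0,0,0,0,0.32],[0,0,0,0,0,0,0.32],[0,0,-15,0,0,0,0.32],[0,0,-25,0,0,0,0.32],[0,0,-30,0,0,0,0.4],[0,0,-30,0,0,0,0.5],[-30,0,0,0,0,0,0.5],[-30,0,0,0,0,0,0.5],[0,0,0,0,0,0,0.5]],
])

```text
time: 12.05
eef_pos: [0.525, -0.0691, 0.1748]
tool_rot: [-0.0, 1.0, 0.0, -0.001]
force: [-0.1, 0.6, 0.9]
gripper_width: 0.0441
grasp_force: 0.0
```

```bash
python3 bars.py w7 wrist;  python3 -c "
from h import *
go(.435,-.190,.155,-2.4)"
```

```text
[ 239   79   21   55 1052] [ 0.587  -0.0676  0.0742] topz 0.0752 [586.4 -67.5] yaw -179.8
[ 137   90   54   38 1047] [ 0.585  -0.0139  0.0737] topz 0.0751 [585.  -13.2] yaw 60.5
t 12.1 eef [ 0.5268 -0.0694  0.175 ] psi -90.0 turn -1.529 shift after turn mm [-124.3  -86.7   20. ] | from now-frame [-91.8 120.5  20. ] tilt [-0.0002  0.0001] w 0.0442 F [ 0.4 -0.2 -0.4]
```

Cutter 2 is seated (bar top at 0.0752). Next is cutter 3.

Emit:
carry_out([
  [[0,0,0,0,0,-0.15,0.5],[0,0,0,0,0,-0.15,0.5],[0,0,0,0,0,-0.15,0.5],[0,0,0,0,0,-0.15,0.5],[0,0,0,0,0,-0.15,0.5],[0,0,0,0,0,-0.15,0.5],[0,0,0,0,0,-0.15,0.5],[0,0,0,0,0,-0.15,0.5],[0,0,0,0,0,-0.15,0.5],[0,0,0,0,0,-0.15,0.5]],
])

```text
time: 13.1
eef_pos: [0.5287, -0.0697, 0.1745]
tool_rot: [0.0, 0.729, 0.684, 0.0]
force: [0.4, -0.5, 0.5]
gripper_width: 0.0442
grasp_force: 0.0
```

Emit:
carry_out([
  [[-31,-22,0,0,0,-0.029,0.5],[-31,-22,0,0,0,0,0.5],[-31,-22,0,0,0,0,0.5],[-31,-21,0,0,0,0,0.5],[0,0,20,0,0,0,0.5],[0,0,0,0,0,0,0.5]],
])

```text
time: 13.7
eef_pos: [0.4345, -0.1898, 0.1532]
tool_rot: [-0.002, 0.722, 0.692, -0.0]
force: [0.3, 0.0, 0.2]
gripper_width: 0.0438
grasp_force: 0.0
```

```bash
python3 bars.py w8 wrist;  python3 -c "
from h import *
go(.435,-.190,.068,-2.4)"
```

```text
[ 241  175   22   54 1066] [ 0.4361 -0.1869  0.0679] topz 0.0692 [ 436.2 -188.3] yaw 88.3
[224 339  28  41 778] [ 0.4205 -0.3103  0.0671] topz 0.069 [ 420.4 -313.4] yaw 65.4
t 13.75 eef [ 0.4351 -0.1894  0.1542] psi -2.4 turn 0.0 shift after turn mm [-0.6 -0.1 86.2] | from now-frame [-0.7  0.1 86.2] tilt [-0.0013  0.0012] w 0.044 F [-0.1  0.2  0.8]
```

Emit:
carry_out([
  [[1,1,17,0,0,0,0.5],[0,0,20,0,0,0,0.5],[0,0,20,0,0,0,0.5],[0,0,20,0,0,0,0.5],[0,0,9,0,0,0,0.5],[0,0,0,0,0,0,0.1],[0,0,0,0,0,0,0.1],[0,0,0,0,0,0,0.1],[0,0,0,0,0,0,0.1],[0,0,0,0,0,0,0.1]],
])

```text
time: 14.75
eef_pos: [0.4359, -0.1883, 0.0693]
tool_rot: [0.0, 0.721, 0.692, 0.0]
force: [-0.8, 0.3, 2.4]
gripper_width: 0.0134
grasp_force: 24.9
```

```bash
python3 -c "
from h import *
go(.436+.1554,-.1885+.0507,.12,-2.4)"
```

```text
t 14.75 eef [ 0.4359 -0.1883  0.0693] psi -2.3 turn 0.001 shift after turn mm [ 56.9 153.2 -50.7] | from now-frame [ 56.8 153.3 -50.6] tilt [ 0.0007 -0.0005] w 0.0134 F [-0.8  0.3  2.4]
```

Emit:
carry_out([
  [[0,0,-10,0,0,0,0.1],[0,0,-20,0,0,0,0.1],[0,0,-20,0,0,0,0.1],[14,38,0,0,0,0,0.1],[14,38,0,0,0,0,0.1],[14,38,0,0,0,0,0.1],[15,39,0,0,0,0,0.1],[0,0,14,0,0,0,0.1],[0,0,15,0,0,0,0.1],[0,0,0,0,0,0,0.1]],
])

```text
time: 15.75
eef_pos: [0.5903, -0.1369, 0.0885]
tool_rot: [-0.002, 0.721, 0.693, -0.001]
force: [0.7, 0.0, -1.7]
gripper_width: 0.0136
grasp_force: 25.0
```

```bash
python3 ins.py w9
```

```text
eef [ 0.5907 -0.1373  0.0897] F [-0.3  0.  -0.6] cam in tool [  77.    1. -120.]
ring pts 1379 [-15.  -33.7  40. ] [37.1 37.8 72. ]
ring circle all (array([2.1, 0.2]), np.float64(25.0))
blue [206   0  57  22 197] tool [107.2 -23.1  64.2] [117.7   6.7  85.5]
blue [ 204   59   64   24 1073] tool [ 75.9 -25.6  17.2] [88.1 10.  85.7]
blue [216 118  41   9 250] tool [ 51.2 -19.6  17.2] [62.6  3.8 85. ]
blue [222 166  35  14 194] tool [ 19.2 -16.9  81.6] [27.2  3.9 84.9]
blue [270 171  22  24 157] tool [ 9.3 12.5 81.9] [24.1 25.8 84.8]
blue [210 197  29  38 816] tool [-17.8 -25.4  23.7] [11.6 -7.2 85.3]
blue [262 197  29  38 743] tool [-17.9   7.7  39.5] [14.4 25.2 85.1]
blue [ 221  338   72   19 1018] tool [-115.2  -20.5  -56.1] [21.9 29.7 85.1]
```

View pics/w9.png

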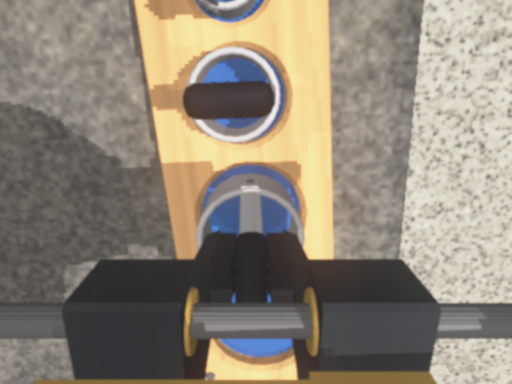

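```bash
python3 - <<'E'
from h import *
d=dict(np.load('w9.npz')); s=env.state(); q=s['tool_rot']; M=Ro.from_quat([q[1],q[2],q[3],q[0]]).as_matrix()
T=(world(d)-s['eef_pos'])@M*1000
for r in range(154,196,2): print(r,T[r,235].round(1),d['color'][r,235], T[r,265].round(1))
E
```

```text
154 [36.8 -8.2 73.1] [246 228 162] [36.6  8.9 74. ]
156 [35.6 -8.2 73.2] [246 228 162] [35.4  8.9 74. ]
158 [34.2 -8.3 74.1] [246 228 162] [34.6  8.9 72.4]
160 [33.1 -8.3 74.1] [246 228 162] [33.3  8.9 73. ]
162 [32.2 -8.2 72.9] [243 213 146] [32.3  8.9 72.5]
164 [30.5 -8.4 75.2] [174 133  94] [30.6  9.  74.4]
166 [29.2 -8.4 75.3] [142 116 104] [28.7  9.1 77.4]
168 [25.8 -8.8 84.3] [ 99 105 143] [26.   9.4 83.6]
170 [24.5 -8.9 84.3] [ 89 102 149] [24.7  9.4 83.4]
172 [23.5 -8.8 83.4] [ 89 102 150] [23.6  9.4 83.1]
174 [22.4 -8.8 82.8] [ 97 107 146] [22.4  9.4 82.9]
176 [25.2 -8.1 68.2] [129 124 130] [25.1  8.9 68.5]
178 [25.1 -7.9 64.4] [137 128 125] [25.2  8.7 64. ]
180 [25.6 -7.6 58.4] [138 128 126] [25.2  8.5 60. ]
182 [25.3 -7.5 55.6] [139 130 127] [25.2  8.4 56.2]
184 [25.4 -7.3 51.6] [137 128 125] [24.9  8.3 53.4]
186 [25.6 -7.1 47.6] [136 128 126] [25.3  8.1 48.4]
188 [25.1 -7.1 45.7] [134 127 125] [25.1  8.  45.7]
190 [25.9 -6.8 39.9] [159 152 150] [26.   7.8 39.9]
192 [25.7 -6.7 37.4] [175 169 166] [25.1  7.8 39.2]
194 [24.2 -6.8 38.8] [160 155 153] [24.4  7.8 38.4]
```

Emit:
carry_out([
  [[-1,0,2,0,0,0,0.1],[0,0,6,0,0,0,0.1],[0,0,5,0,0,0,0.1],[0,0,2,0,0,0,0.1],[0,0,0,0,0,0,0.1]],
])

```text
time: 16.3
eef_pos: [0.5909, -0.1386, 0.0754]
tool_rot: [0.0, 0.721, 0.692, -0.0]
force: [-2.5, 1.8, 5.1]
gripper_width: 0.0135
grasp_force: 25.0
```

Emit:
carry_out([
  [[0,0,0,0,0,0,0.32],[0,0,0,0,0,0,0.32],[0,0,-15,0,0,0,0.32],[0,0,-25,0,0,0,0.32],[0,0,-30,0,0,0,0.4],[0,0,-30,0,0,0,0.5],[-30,0,0,0,0,0,0.5],[-30,0,0,0,0,0,0.5],[0,0,0,0,0,0,0.5]],
])

```text
time: 17.2
eef_pos: [0.5883, -0.2015, 0.1746]
tool_rot: [0.001, 0.723, 0.691, -0.0]
force: [-0.9, 0.2, 0.2]
gripper_width: 0.0443
grasp_force: 0.0
```

```bash
python3 bars.py w10 wrist;  python3 -c "
from h import *
go(.420,-.3145,.155,-23)"
```

```text
[ 239   74   21   57 1091] [ 0.5914 -0.1383  0.0742] topz 0.0752 [ 591.3 -138.8] yaw 87.8
t 17.25 eef [ 0.5883 -0.1997  0.1744] psi -2.5 turn 0.358 shift after turn mm [-171.4 -110.1   19.4] | from now-frame [-122.  -163.2   19.5] tilt [-0.0001  0.0001] w 0.0443 F [ 0.5 -0.1 -0.1]
```

Cutter 3 is seated (bar top at 0.0752). Next is cutter 4.

Emit:
carry_out([
  [[0,0,0,0,0,0.12,0.5],[0,0,0,0,0,0.12,0.5],[0,0,0,0,0,0.11,0.5],[-34,-22,0,0,0,0,0.5],[-34,-22,0,0,0,0,0.5],[-34,-22,0,0,0,0,0.5],[-34,-22,0,0,0,0,0.5],[-35,-22,0,0,0,0,0.5],[0,0,20,0,0,0,0.5],[0,0,0,0,0,0,0.5]],
])

```text
time: 18.25
eef_pos: [0.4207, -0.3137, 0.1532]
tool_rot: [-0.002, 0.831, 0.556, -0.0]
force: [-0.2, -0.2, 0.4]
gripper_width: 0.044
grasp_force: 0.0
```

```bash
python3 bars.py w11 wrist;  python3 -c "
from h import *
go(.420,-.3155,.068,-22.5)"
```

```text
[ 238  180   23   52 1064] [ 0.4211 -0.3129  0.0679] topz 0.0691 [ 420.3 -313.8] yaw 68.4
t 18.3 eef [ 0.4215 -0.3137  0.1542] psi -22.4 turn 0.002 shift after turn mm [-2.2 -0.7 86.2] | from now-frame [-2.4 -0.6 86.2] tilt [-0.0013  0.002 ] w 0.0439 F [ 0.7 -0.2 -0.3]
```

Emit:
carry_out([
  [[-1,0,17,0,0,0,0.5],[0,0,20,0,0,0,0.5],[0,0,20,0,0,0,0.5],[0,0,20,0,0,0,0.5],[0,0,9,0,0,0,0.5],[0,0,0,0,0,0,0.1],[0,0,0,0,0,0,0.1],[0,0,0,0,0,0,0.1],[0,0,0,0,0,0,0.1],[0,0,0,0,0,0,0.1]],
])

```text
time: 19.3
eef_pos: [0.4215, -0.3157, 0.0695]
tool_rot: [0.001, 0.831, 0.556, 0.0]
force: [-0.2, 1.0, 4.1]
gripper_width: 0.0135
grasp_force: 25.0
```

Emit:
carry_out([
  [[0,0,-10,0,0,0,0.1],[0,0,-20,0,0,0,0.1],[0,0,-20,0,0,0,0.1],[39,31,0,0,0,0,0.1],[39,31,0,0,0,0,0.1],[40,31,0,0,0,0,0.1],[40,31,0,0,0,0,0.1],[0,0,14,0,0,0,0.1],[0,0,15,0,0,0,0.1],[0,0,0,0,0,0,0.1]],
])

```text
time: 20.3
eef_pos: [0.5944, -0.2166, 0.0883]
tool_rot: [-0.002, 0.831, 0.556, -0.001]
force: [0.3, -0.5, -1.0]
gripper_width: 0.0136
grasp_force: 25.0
```

```bash
python3 ins.py w12; python3 - <<'E'
from h import *
go(.594,-.2165,.09,-22.5)
d=dict(np.load('w12.npz')); s=env.state(); q=s['tool_rot']; M=Ro.from_quat([q[1],q[2],q[3],q[0]]).as_matrix()
T=(world(d)-s['eef_pos'])@M*1000
for r in range(146,196,3): print(r,T[r,232].round(1),d['color'][r,232], T[r,268].round(1),d['color'][r,268])
E
```

```text
eef [ 0.5947 -0.2171  0.0895] F [-0.2  0.4 -1.8] cam in tool [  78.    1. -120.]
ring pts 1849 [-10.9 -37.4  40. ] [38.1 38.7 72. ]
ring circle all (array([2.7, 0.4]), np.float64(29.9))
blue [100   0  64  17 398] tool [109.9 -79.6  81.6] [118.1 -45.8  85. ]
blue [197  35  47  77 319] tool [ 60.3 -28.7  81. ] [100.8  -3.9  85.2]
blue [ 169   47   62   86 3421] tool [ 48.2 -44.7  22.8] [ 94.8 -11.2  85.6]
blue [202 157 103  43 709] tool [  6.5 -29.7  81.6] [33.6 33.7 85.7]
blue [ 202  185   39   49 1387] tool [-17.  -30.5  31.8] [28.7 -4.4 85.4]
blue [ 263  186   38   48 1355] tool [-16.8   8.   25.2] [17.2 31.6 84.9]
t 20.35 eef [ 0.5947 -0.2171  0.0895] psi -22.4 turn 0.002 shift after turn mm [ 0.3 -0.9 -0.5] | from now-frame [ 0.3 -0.9 -0.5] tilt [-0.0017  0.0009] w 0.0139 F [-0.2  0.4 -1.8]
146 [ 41.9 -10.1  72.9] [245 219 153] [41.9 10.2 73. ] [246 223 157]
149 [ 39.8 -10.2  74.6] [246 222 156] [40.1 10.3 73.5] [246 224 158]
152 [ 38.4 -10.2  73.1] [246 224 158] [38.3 10.3 73.6] [246 223 157]
155 [ 36.2 -10.3  75.5] [226 180 126] [36.3 10.4 74.9] [214 164 115]
158 [ 34.1 -10.4  7
[... 159 characters left out ...]
9.  10.9 83.1] [107 142 216]
167 [ 30.6 -10.1  69.1] [120 116 128] [30.7 10.2 69.1] [138 138 157]
170 [31.  -9.6 61. ] [136 126 124] [30.5  9.9 62.9] [148 139 136]
173 [30.8 -9.3 55.5] [137 128 126] [31.1  9.5 54.6] [147 137 135]
176 [30.7 -9.  49.8] [135 125 124] [30.6  9.4 50.5] [144 135 133]
179 [31.9 -8.5 40.4] [171 164 162] [32.2  8.8 39.3] [198 191 189]
182 [30.4 -8.5 40.1] [231 228 227] [30.5  8.9 39.8] [240 237 237]
185 [29.4 -8.4 38.6] [210 206 212] [29.1  8.9 39.4] [181 177 185]
188 [ 14.  -11.1  82.7] [101 140 213] [13.9 11.1 82.9] [ 82 101 149]
191 [ 11.6 -11.2  83.9] [ 92 135 210] [12.  11.1 83. ] [ 79 102 149]
194 [  9.9 -11.2  83.2] [ 91 134 208] [ 9.9 11.2 83.4] [ 79 101 150]
```

View pics/w12.png

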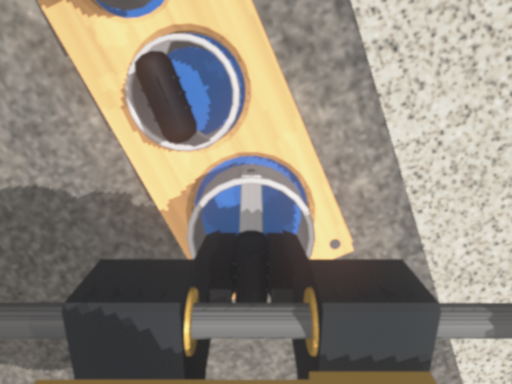

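The ring (columns 188-314) and recess 4 (194-311) are aligned to about 1 mm. I'll correct by (−1, +1), lower and release.

Emit:
carry_out([
  [[-1,1,2,0,0,0,0.1],[0,0,6,0,0,0,0.1],[0,0,5,0,0,0,0.1],[0,0,2,0,0,0,0.1],[0,0,0,0,0,0,0.1]],
])

```text
time: 20.85
eef_pos: [0.5958, -0.2191, 0.0754]
tool_rot: [0.001, 0.831, 0.556, 0.0]
force: [-0.3, -0.3, 3.9]
gripper_width: 0.0136
grasp_force: 25.0
```

Emit:
carry_out([
  [[0,0,0,0,0,0,0.32],[0,0,0,0,0,0,0.32],[0,0,-15,0,0,0,0.32],[0,0,-25,0,0,0,0.32],[0,0,-30,0,0,0,0.4],[0,0,-40,0,0,0,0.5],[-45,-40,0,0,0,0,0.5],[-45,-40,0,0,0,0,0.5],[-45,-40,0,0,0,0,0.5],[0,0,0,0,0,0,0.5]],
])

```text
time: 21.85
eef_pos: [0.4569, -0.2861, 0.1849]
tool_rot: [-0.001, 0.832, 0.554, -0.001]
force: [0.2, -0.4, 0.2]
gripper_width: 0.0441
grasp_force: 0.0
```

```bash
python3 bars.py w13 wrist; python3 bars.py t13 top; python3 -c "
import cv2;i=cv2.imread('pics/t13.png')[120:280,80:400];cv2.imwrite('pics/t14.png',cv2.resize(i,(800,400),interpolation=2))"
```

```text
[ 402    0   29   47 1076] [ 0.5934 -0.2229  0.0737] topz 0.075 [ 594.7 -223.6] yaw 68.7
[ 65 139  15  14  73] [0.6352 0.245  0.0654] topz 0.0764 [634.6 247.8] yaw 139.6
[210 165   7  17  95] [ 0.5809 -0.0708  0.0728] topz 0.076 [582.6 -69.8] yaw -179.2
[273 164  17  10  93] [ 0.5953 -0.2218  0.074 ] topz 0.0757 [ 595.7 -222. ] yaw 69.1
[182 167  14  12  89] [ 0.5811 -0.0167  0.0736] topz 0.0756 [582.3 -16.1] yaw 60.2
[237 167  18   8 102] [ 0.5895 -0.1419  0.0728] topz 0.0757 [ 589.9 -142.1] yaw 86.1
[ 96 256  12  17  98] [0.3751 0.1595 0.0623] topz 0.0729 [374.6 162.7] yaw 170.3
```

View pics/t14.png

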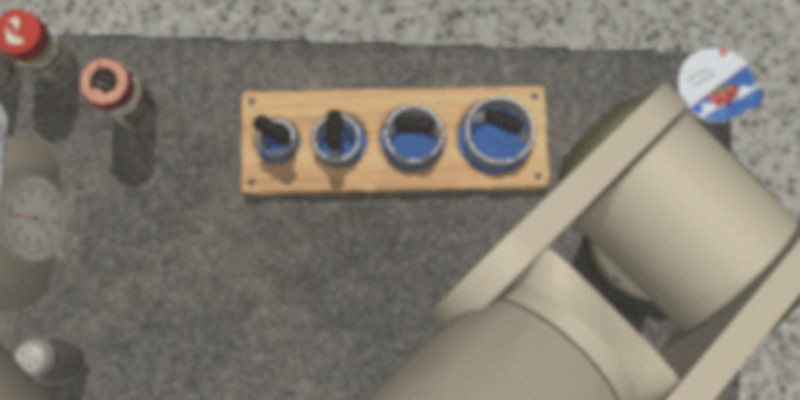

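The picture shows all four cutters upright in their recesses at (275,138), (338,138), (413,137) and (498,133). Every bar top is about 6 mm above its height on the table, and the jar hasn't moved. I'm handing it in.

```bash
python3 -c "
from station import env
print(env.job_done())"
```

```text
the job is handed in; nothing more can be done
None
```

All four cutters are upright and fully down in their own recesses, smallest to largest, after about 22 s of robot time; the jar still stands where it was, the arm hid the timer in the last picture but I moved nothing near it, and the job is handed in (no verdict was returned).

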